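Clear the scanner lid and hold it open at 45 degrees

ROBOT

A 7-joint arm with a two-finger parallel gripper is mounted at the origin on the work surface. World frame = base frame: x ahead of the robot, y to its left, z up, the work surface at z = 0. Lengths are in m, angles in rad, forces in N, time in s.
With the tool pointing down it reaches from about 0.4 to 0.85 m from the base axis. Payload 10.4 kg.
Tool frame: the origin (TCP) lies at the very end of the fingers, on their centre line; the grasp point (between the pads) lies r.tcp_to_grasp behind it (r.tcp_to_grasp is the distance from the TCP to the grasp point, in m); z points along the fingers, y is the line along which they close (so a half turn about z gives the same grasp; the last joint's range is limited). The gripper opens to 87 mm and grips with 3 to 60 N. Pads are 19 mm wide; open, the fingers measure 117 mm over their backs; the gripper's body (75 mm by 190 mm) begins 51 mm behind the grasp point.
Start: joints at [-1.168, 0.332, -0.065, 1.46, 0.022, 1.35, -0.088], TCP at [0.258, 0.569, 0.223] pointing down, gripper open.
Joint ranges: [-2.6, 2.6], [-0.5, 2.12], [-1.47, 1.34], [0.16, 2.42], [-1.27, 4.41], [0.06, 2.06], [-2.6, 2.6]. Speed limits (rad/s): [2.22, 2.22, 2.79, 2.79, 3.14, 3.14, 3.14].

INTERFACE

Orientations are given as a unit quaternion [x, y, z, w].
In Python, from bench import monitor, cams, ticket, r gives the robot as it stands.
- The arm moves only by the shell command python3 -m crank 'ROWS' [OPENING] [FORCE]. ROWS is a JSON object whose one key "steps" holds a list of rows, each a list of 2 entries, a list of its own where there are three numbers: the shift along the world's x, y, z in units of 25 mm (1.0 is 25 mm), then the turn, a rotation vector about the world's x, y, z in units of 5 degrees (1.0 is 5 degrees). In form: {"steps": [[[x, y, z], [ax, ay, az]], ...]}. A call has 1 to 10 rows; each row shifts and turns the commanded pose from where the row before left it; what a row does not reach is not made up. A row lasts 1/12 s, in which the tool goes at most 41.7 mm and 7.16 degrees, less where a joint would pass 70% of its speed; a pose out of reach is approached as far as the arm can. A call is refused whole if a number of a shift passes 1 or a number of a turn 1, either way. A call with a gripper value outside its range is refused whole. OPENING is the finger opening in mm, from 0 to 87, set as the call begins (- or left out, the last holds). The fingers move at their own pace and stop on an object; FORCE is the grip in N (left out, the last holds). Time passes only in rows, so rows that do not move let the fingers close. It gives the time, the measured TCP pose, the force, the opening and the grip force at its end, in the units of the state.
- monitor.read_state(): the state, without advancing time (a new reading comes with each control period).
- cams.camera(name): name is "side" or "top"; returns a dict with "pixels" (400x640x3 uint8, blue, green, red), "z_map" (400x640 float32, m along the optical axis (not along the pixel's ray), 0 where there is no reading), "vfov" (degrees; the focal length in pixels is half the picture's height over the tangent of half this angle, whatever the lens; pixels are square), "cx", "cy" (the principal point, pixels), "k1" (the pictures are not rectified: a ray, as slopes to the right and down, at radius r is drawn at 1 + k1 r^2 times it, then the intrinsics apply), "T" (4x4, takes a point from camera to world coordinates). Camera axes: x right, y up, looking along -z (the intrinsics and any distortion apply to the point x, -y, -z); pixel columns grow to the right and rows downward; lengths in m; the calibration is good to about 2 mm. A picture is of the moment at which its call begins.
- ticket.close_job(): hands the job in; it is judged then, once.
The state is a dict: "time": time; "joint_positions": joint angles; "joint_vel": joint speeds; "joint_torque": joint torques, N m; "ee_pos": TCP position; "eef_rot": TCP orientation; "ft_force": force on the tool from outside, world axes, zero at the start; "torque": the same for the moment, N m; "width": finger opening in m; "grip_force": force on a finger pad.
Only numpy, scipy, OpenCV 4.12 (cv2) and the standard library are available. Lean on these libraries where they do the work, as an engineer would, in place of code of your own. Each camera call takes 0.05 s, during which the arm holds its last target. There are 200 camera calls.

TASK

The computer mouse has been left on the lid of the flatbed scanner: first set it down, without dropping it, right way up in the middle of its round green mat. Then raise the scanner lid, which has a dark grip at its front edge, to 45 degrees and finish while still holding it there with the gripper, so that I can lay a printout on the glass: the worn hinge will not keep it up, so never let it fall. Leave the stapler, the tape measure and the pen pot where they are.

Things in the scene. Friction and masses are not known exactly. Their poses are not given: they have to be found in the camera images.
- scanner: Pale grey A4 flatbed scanner, fixed to the desk: 430 mm wide (its y), 310 deep (its x), 52 high, with a 46 deep, 24 high button apron in front. Origin: on the desk under the housing's middle; x points to the rear (hinge side), the -x side with apron and lid grip faces the robot, z up. Top of the closed lid: 80 mm above the desk.
- lid (a joint): Hinge angle of the scanner lid in rad: 0 closed, growing as the front edge rises, 0.785 = 45 degrees, stop at 1.45. The lid (0.5 to 0.8 kg, 424 mm wide, 24 thick, front edge 285 from the hinge line) has hardly any hinge friction and falls shut when let go.
- lid_grip (a point): Point to hold in the dark grip tongue at the middle of the lid's front edge: a block 34 mm wide (scanner y), 18 thick, sticking out 36 forward of the edge. The point is 21 mm before that edge; in the lid's frame 306 before and 12 above the hinge line; 68 above the desk when closed. Pinch across its sides from above; free below down to the apron (24 above the desk). Moves with the lid.
- lid_hinge (a point): Mid-point of the hinge line of the lid, fixed in the scanner frame 135 mm behind its origin (+x) and 56 mm above the desk. The hinge line runs along the scanner's y axis.
- mouse: White wireless computer mouse, loose, about 95 g, 104 mm long (its x, wheel end at +x), 56 mm wide (its y) with upright sides up to 26 mm, 36 mm high. Origin: centre of its underside, z up. It starts lying on the lid.
- mat: Round dark green mouse mat, fixed to the desk, 200 mm across, 3 mm thick. Origin: its centre, on the desk.
- stapler: Black and blue desk stapler, loose, 135 x 36 x 55 mm, lying near the work. Origin: centre of its underside, x along its length. To be left alone.
- tape_measure: Yellow tape measure lying flat, loose, 70 x 66 x 36 mm. Origin: centre of its underside. To be left alone.
- pen_pot: Grey pen pot with three pens in it, loose, 76 mm across, 95 mm high, 145 mm with the pens. Origin: centre of its underside. To be left alone.
Things that resemble listed ones, but are neither listed nor needed, are in the scene too. What is shaped like the mouse but purple or turquoise is not meant.

How it is judged:
By the outcome, as a careful person would: the job done as asked, in the order asked, and still so for the second after the job is handed in, while the arm keeps its last pose, push and grip.
It also fails if it takes over 64 s, if anything falls off the work surface, if the arm or the gripper's body presses on something with over 40 N, if the wrist force passes 120 N, or if a joint passes its speed limit or range.

## Working session

There is one attempt and no reset: what is moved stays moved. The work goes in short steps, Python scripts to look and compute and a shell command to move; the robot and the scene stay as the last step left them, time stands still between calls to the robot, and variables do not carry over. Pictures are saved under pics/ and viewed, at most 10 in all, crops included, and the job is handed in when it is done.

```bash
ls; mkdir -p pics; cat > h.py <<'E'
import numpy as np, cv2
from bench import monitor, cams, ticket, r
def grab(name, save=None):
    c=cams.camera(name)
    if save: cv2.imwrite('pics/'+save,c['pixels'])
    np.savez('/tmp/'+name+'.npz',**c)
    return c
def load(name): return dict(np.load('/tmp/'+name+'.npz'))
def px2w(c,u,v,z=None):
    """pixels -> world, by depth map or by plane z"""
    u=np.atleast_1d(u).astype(float);v=np.atleast_1d(v).astype(float)
    h=c['pixels'].shape[0];f=h/2/np.tan(np.radians(float(c['vfov']))/2)
    K=np.array([[f,0,float(c['cx'])],[0,f,float(c['cy'])],[0,0,1]])
    s=cv2.undistortPoints(np.stack([u,v],1)[:,None],K,np.array([float(c['k1']),0,0,0]))[:,0]
    d=np.stack([s[:,0],-s[:,1],-np.ones(len(u))],1)
    T=c['T'];dw=d@T[:3,:3].T;o=T[:3,3]
    if z is None: t=c['z_map'][v.round().astype(int),u.round().astype(int)]
    else: t=(z-o[2])/dw[:,2]
    return o+dw*np.asarray(t)[:,None]
E
python3 - <<'E'
from h import *
s=monitor.read_state(); print(s, r.tcp_to_grasp)
for n in('top','side'):
    c=grab(n,n+'0.png'); print(n,c['vfov'],c['cx'],c['cy'],c['k1'],c['T'])
E
```

```text
pics
{'time': 0.0, 'joint_positions': array([-1.16760663,  0.33287548, -0.06470024,  1.46093133,  0.02161454,
        1.34987185, -0.088492  ]), 'joint_vel': array([-0.0008423 ,  0.0003516 , -0.00026878,  0.0012642 , -0.00047886,
       -0.00026944,  0.00040611]), 'joint_torque': array([-2.07395010e-04, -6.23271060e+01,  2.43762141e-02, -3.89878964e+01,
       -6.12819172e-02,  4.00708860e-02,  1.47834317e-04]), 'ee_pos': array([0.25800458, 0.56885117, 0.22175645]), 'eef_rot': array([ 2.11274488e-01,  9.77426523e-01, -6.86404068e-04, -1.08943416e-04]), 'ft_force': array([ 0.81955516, -0.55539559,  0.00625504]), 'torque': array([-0.0311934 , -0.02710981,  0.05667074]), 'grip_force': 0.0, 'width': 0.08727427148308711} 0.0187
top 51.38908097587956 319.8720279585886 190.8099481206511 -0.09347829189551957 [[-0.01529414  0.99546789 -0.09386036  0.40914932]
 [-0.99978685 -0.01392312  0.01524461 -0.0147434 ]
 [ 0.01386869  0.09407351  0.99546865  1.68937329]
 [ 0.          0.          0.          1.        ]]
side 43.29043764112703 323.0851863244682 200.41839882169035 -0.12730206181148446 [[ 0.97022295  0.16029809 -0.18158181  0.19829313]
 [-0.24216894  0.65637695 -0.71450927 -1.46089323]
 [ 0.00465164  0.73720677  0.6756512   1.41527518]
 [ 0.          0.          0.          1.        ]]
```

View pics/top0.png

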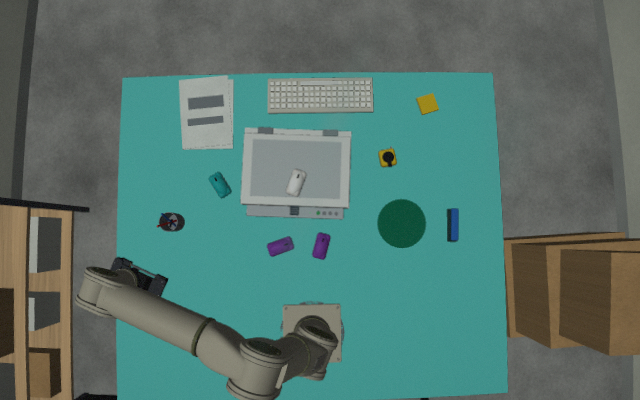

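View pics/side0.png

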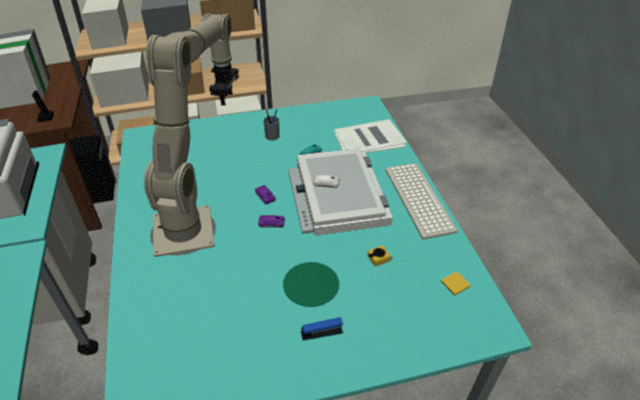

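Mouse-shaped things in the top view are white at (297,182) on the lid, turquoise at (220,185), and purple at (280,246) and (321,246). I choose the white one. The mat is at (402,223), stapler (453,225), tape measure (388,157), pen pot (171,222) and lid grip (294,210). Next is a close crop to check the choice.

```bash
python3 - <<'E'
from h import *
c=load('top'); p=c['pixels'][120:225,235:360]
cv2.imwrite('pics/crop.png',cv2.resize(p,None,fx=5,fy=5,interpolation=cv2.INTER_CUBIC))
g=c['pixels'].astype(int)
# mat centre
m=((g[...,1]>g[...,2]+30)&(g[...,1]<120)&(g[...,0]<90)); m[:, :360]=0;m[:,440:]=0
v,u=np.nonzero(m); (eu,ev),ax,a=cv2.fitEllipse(cv2.convexHull(np.stack([u,v],1).astype(np.float32)))
print('mat',len(u),eu,ev,ax,px2w(c,eu,ev,.003))
# mouse: lid points over z .088
V,U=np.mgrid[155:205,275:325]; P=px2w(c,U.ravel(),V.ravel())
k=P[:,2]>.092; Q=P[k]; print('mouse',k.sum(),Q.mean(0),Q[:,2].max())
(mx,my),s,a=cv2.minAreaRect(Q[:,:2].astype(np.float32)); print(mx,my,s,a)
E
```

```text
mat 1836 408.4044494628906 181.5485382080078 (61.006591796875, 138.16798400878906) [[ 0.60132695 -0.40538683  0.003     ]]
mouse 393 [0.58965959 0.05246633 0.14430684] 1.6893732885723496
0.5566288828849792 0.02966924011707306 (0.13280567526817322, 0.277944952249527) 81.22032165527344
```

View pics/crop.png

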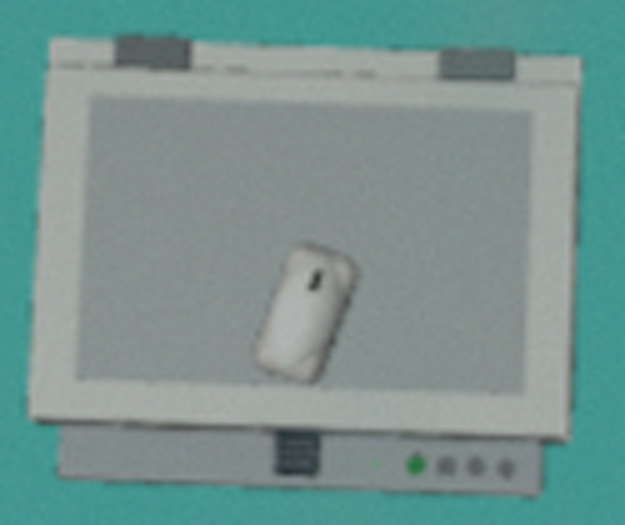

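The crop confirms a white mouse with its wheel end to the rear. Its corners are near crop (293,245), (357,265), (312,383) and (255,360). The dark grip spans crop (277–320, 432–475).

```bash
python3 - <<'E'
from h import *
c=load('top')
f=lambda L,z=None: px2w(c,*(np.array(L,float).T/5+np.array([[235],[120]])-.4),z).round(4)
m=f([(293,245),(357,265),(312,383),(255,360)],.10);print('mouse',m,m.mean(0))
d=m[0]+m[1]-m[2]-m[3]; print(np.degrees(np.arctan2(d[1],d[0])))
g=f([(277,432),(320,432),(320,475),(277,475)],.077);print('grip',g,g.mean(0))
l=f([(30,416),(568,436)],.08);print('front edge',l); d=l[0]-l[1];print(np.degrees(np.arctan2(d[1],d[0])),l.mean(0))
b=f([(47,68),(580,85)],.08);print('back',b)
V,U=np.mgrid[165:202,283:312];P=px2w(c,U.ravel(),V.ravel())
k=(P[:,2]>.09)&(P[:,2]<.13);Q=P[k];print('depth mouse',k.sum(),Q.mean(0),cv2.minAreaRect(Q[:,:2].astype(np.float32)),Q[:,2].max())
w,vv=np.linalg.eigh(np.cov(Q[:,:2].T));print(vv[:,1],np.degrees(np.arctan2(vv[1,1],vv[0,1])))
im=c['pixels'][195:255,370:435].astype(int); mk=(im[...,1]<im[...,1].max()*.65)&(im[...,0]<110)
v,u=np.nonzero(mk);(eu,ev),ax,a=cv2.fitEllipse(cv2.convexHull(np.stack([u,v],1).astype(np.float32)))
print('mat',len(u),eu+370,ev+195,ax,px2w(c,eu+370,ev+195,.003))
for n,u,v in(('pot',171,222),('stapler',453,225),('tape',388,157),('purple',321,246)):print(n,px2w(c,u,v))
# side cross-check
s=load('side');print('side mat',px2w(s,311.5,284,.003),'mouse',px2w(s,326,181), 'grip',px2w(s,299,188))
E
```

```text
mouse [[0.6465 0.0625 0.1   ]
 [0.6303 0.0133 0.1   ]
 [0.5395 0.0489 0.1   ]
 [0.5578 0.0925 0.1   ]] [0.593525 0.0543   0.1     ]
-20.075316557291426
grip [[0.5036 0.0774 0.077 ]
 [0.5031 0.044  0.077 ]
 [0.4697 0.0444 0.077 ]
 [0.4702 0.0777 0.077 ]] [0.48665  0.060875 0.077   ]
front edge [[ 0.5184  0.2691  0.08  ]
 [ 0.497  -0.1484  0.08  ]]
87.065730405992 [0.5077  0.06035 0.08   ]
back [[ 0.7937  0.2569  0.08  ]
 [ 0.7743 -0.1641  0.08  ]]
depth mouse 388 [0.59378877 0.0542787  0.10791308] ((0.6036590337753296, 0.04988928884267807), (0.06230069324374199, 0.12495648860931396), 63.20774459838867) 0.12063123227791572
[-0.92875629  0.37069091] 158.24176627935728
mat 1813 401.20147132873535 223.21895027160645 (47.50363540649414, 48.31987380981445) [[ 0.43092616 -0.36984236  0.003     ]]
pot [[0.44714062 0.54299258 0.07694914]]
stapler [[ 0.41929572 -0.57032036  0.04601958]]
tape [[ 0.69759458 -0.31687976  0.04213238]]
purple [[ 0.34593531 -0.0411462   0.03749764]]
side mat [[ 0.43268451 -0.38045702  0.003     ]] mouse [[0.58738844 0.02489433 0.11297549]] grip [[0.48197738 0.0523703  0.07441426]]
```

The mouse is at about (0.593, 0.054) with yaw −21°, the mat at about (0.431, −0.371), and the scanner yaw is −2.9°. I'm moving over the mouse now.

```bash
python3 -m crank '{"steps":[[[0.64,-0.98,0],[0,0,0.1]],[[0.64,-0.98,0],[0,0,0.1]],[[0.64,-0.98,0],[0,0,0.1]],[[0.64,-0.98,0],[0,0,0.1]],[[0.64,-0.98,0],[0,0,0.1]],[[0.64,-0.98,0],[0,0,0.1]],[[0.64,-0.98,0],[0,0,0.1]],[[0.64,-0.98,0],[0,0,0]],[[0.64,-0.98,0],[0,0,0]],[[0.64,-0.98,0],[0,0,0]]]}' 87 20; python3 -m crank '{"steps":[[[0.64,-0.98,0],[0,0,0]],[[0.64,-0.98,0],[0,0,0]],[[0.64,-0.98,0],[0,0,0]],[[0.64,-0.98,0],[0,0,0]],[[0.64,-0.98,0],[0,0,0]],[[0.64,-0.98,0],[0,0,0]],[[0.64,-0.98,0],[0,0,0]],[[0.64,-0.98,0],[0,0,0]],[[0.64,-0.98,0],[0,0,0]],[[0,0,0],[0,0,0]]]}'
```

```text
time: 0.93
ee_pos: [0.4186, 0.3227, 0.2223]
eef_rot: [0.181, 0.983, -0.0, -0.0]
ft_force: [0.6, 0.2, 0.5]
width: 0.0871
grip_force: 0.0
time: 1.77
ee_pos: [0.5642, 0.0972, 0.2223]
eef_rot: [0.185, 0.983, -0.001, 0.001]
ft_force: [0.6, 0.1, 0.4]
width: 0.0871
grip_force: 0.0
```

```bash
python3 - <<'E'
from h import *
s=load('side')
V,U=np.mgrid[165:200,305:350];P=px2w(s,U.ravel(),V.ravel())
k=(P[:,2]>.09)&(P[:,2]<.13);Q=P[k];print(k.sum(),Q.mean(0),cv2.minAreaRect(Q[:,:2].astype(np.float32)),np.median(P[P[:,2]<.088,2]))
w,v=np.linalg.eigh(np.cov(Q[:,:2].T));print(np.degrees(np.arctan2(v[1,1],v[0,1])))
im=s['pixels'][255:315,275:350].astype(int);mk=(im[...,1]<110)&(im[...,0]<110)
v,u=np.nonzero(mk);h=cv2.convexHull(np.stack([u,v],1).astype(np.float32))[:,0]
W=px2w(s,h[:,0]+275,h[:,1]+255,.003);print('mat',cv2.minEnclosingCircle(W[:,:2].astype(np.float32)),cv2.fitEllipse(W[:,:2].astype(np.float32)))
c=load('top');g=c['z_map'];V,U=np.mgrid[160:200,255:285];P=px2w(c,U.ravel(),V.ravel());print('lid z top',np.median(P[:,2]))
E
```

```text
269 [0.59219829 0.03739953 0.10450595] ((0.5887223482131958, 0.03014298528432846), (0.1705322414636612, 0.10288871824741364), 67.98749542236328) 0.07861456245450149
157.82057510797375
mat ((0.42982324957847595, -0.3768899440765381), 0.09767124056816101) ((0.43045440316200256, -0.37692177295684814), (0.1923898309469223, 0.19450339674949646), 172.6625213623047)
lid z top 0.08073549321930451
```

```bash
python3 - <<'E'
from h import *
c=load('top')
im=c['pixels'][195:255,370:435].astype(int);mk=(im[...,1]<im[...,1].max()*.65)&(im[...,0]<110)
v,u=np.nonzero(mk);h=cv2.convexHull(np.stack([u,v],1).astype(np.float32))[:,0]
W=px2w(c,h[:,0]+370,h[:,1]+195,.003);print('mat top',cv2.fitEllipse(W[:,:2].astype(np.float32)))
a=grab('top')['pixels'][120:240,250:370];b=grab('side')['pixels'][90:210,250:370]
cv2.imwrite('pics/c1.png',np.hstack([cv2.resize(x,(400,400),interpolation=cv2.INTER_CUBIC) for x in(a,b)]))
print(monitor.read_state()['ee_pos'])
E
```

```text
mat top ((0.431325227022171, -0.3702443838119507), (0.19583900272846222, 0.19625745713710785), 59.50299072265625)
[0.56226768 0.10257306 0.22209529]
```

View pics/c1.png

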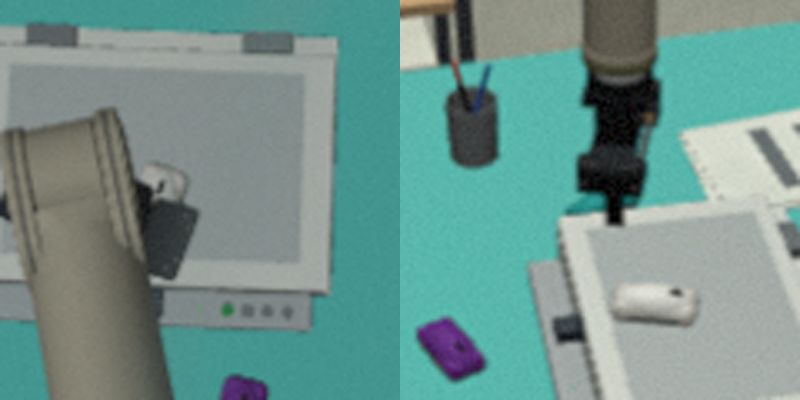

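```bash
python3 - <<'E'
from h import *
s=load('side')
print('mouse silhouette centre',px2w(s,326.5,180.9,.098))
print('finger tip',px2w(s,250+.3*214,90+.3*222,.222), monitor.read_state()['ee_pos'])
print('grip top centre', px2w(s,250+.3*168,90+.3*326,.074))
print(px2w(s,311.5,284,.003))
im=s['pixels'];print(im[255:315:3,311].tolist()); print(im[284,275:350:4].tolist())
E
```

```text
mouse silhouette centre [[0.5939794  0.04210673 0.098     ]]
finger tip [[0.54640056 0.05302804 0.222     ]] [0.56226768 0.10257306 0.22209529]
grip top centre [[0.48782993 0.05269711 0.074     ]]
[[ 0.43268451 -0.38045702  0.003     ]]
[[171, 182, 89], [173, 182, 88], [155, 169, 79], [67, 95, 25], [71, 98, 25], [73, 102, 27], [73, 100, 27], [71, 98, 29], [73, 102, 30], [75, 105, 30], [69, 97, 27], [64, 97, 19], [74, 100, 29], [74, 101, 25], [69, 100, 27], [74, 104, 27], [76, 103, 31], [84, 100, 32], [172, 184, 90], [172, 183, 92]]
[[172, 183, 88], [177, 187, 91], [100, 122, 47], [73, 102, 25], [74, 101, 26], [69, 98, 14], [77, 105, 30], [70, 99, 22], [71, 99, 22], [69, 98, 23], [70, 96, 14], [71, 100, 27], [71, 102, 25], [71, 99, 30], [69, 98, 30], [65, 98, 20], [138, 152, 67], [171, 184, 89], [172, 182, 91]]
```

The side and top views disagree by about 8 mm in y, with the robot's fingertip in between. The mouse-to-mat displacement agrees in both, about (−0.163, −0.422). I'll aim at the midpoint, since the fingers centre the mouse as they close.

```bash
python3 -m crank '{"steps":[[[0.63,-0.73,0],[0,0,0]],[[0.63,-0.73,0],[0,0,0]],[[0,-0.72,0],[0,0,0]],[[0,0,-0.8],[0,0,0]],[[0,0,-0.8],[0,0,0]],[[0,0,-0.8],[0,0,0]],[[0,0,-0.8],[0,0,0]],[[0,0,-0.5],[0,0,0]],[[0,0,0],[0,0,0]],[[0,0,0],[0,0,0]]]}'; python3 - <<'E'
from h import *
print(monitor.read_state()['ee_pos'])
b=grab('side')['pixels'][130:210,280:360]
cv2.imwrite('pics/c2.png',cv2.resize(b,(560,560),interpolation=cv2.INTER_CUBIC))
E
```

```text
time: 2.7
ee_pos: [0.5933, 0.05, 0.13]
eef_rot: [0.181, 0.984, -0.0, -0.0]
ft_force: [-0.1, -0.2, -0.2]
width: 0.0867
grip_force: 0.0
[0.59327862 0.05002847 0.13004033]
```

View pics/c2.png

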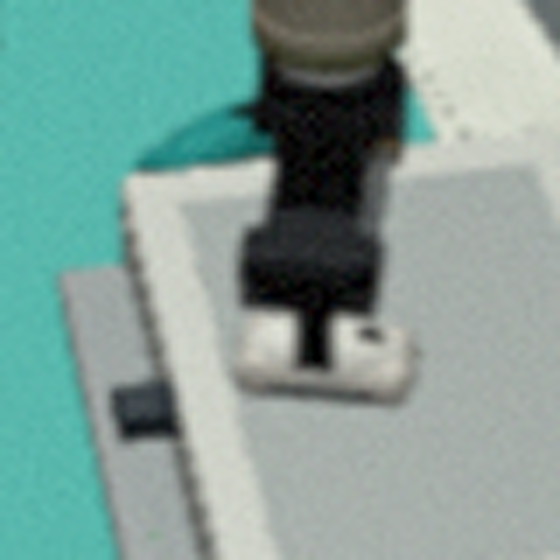

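The finger tip at crop (315,365) lines up with the mouse's middle (crop x 325), and the far grip is unobstructed. I'll descend and close.

```bash
python3 -m crank '{"steps":[[[0.1,0,-0.6],[0,0,0]],[[0,0,-0.5],[0,0,0]],[[0,0,-0.4],[0,0,0]],[[0,0,-0.3],[0,0,0]],[[0,0,0],[0,0,0]]]}'; python3 -m crank '{"steps":[[[0,0,0],[0,0,0]],[[0,0,0],[0,0,0]],[[0,0,0],[0,0,0]],[[0,0,0],[0,0,0]],[[0,0,0],[0,0,0]],[[0,0,0],[0,0,0]],[[0,0,0],[0,0,0]],[[0,0,0],[0,0,0]]]}' 40 15
```

```text
time: 3.17
ee_pos: [0.5951, 0.0492, 0.0835]
eef_rot: [0.181, 0.983, -0.0, -0.001]
ft_force: [-0.4, 0.5, -0.9]
width: 0.0868
grip_force: 0.0
time: 3.83
ee_pos: [0.5963, 0.0493, 0.0854]
eef_rot: [0.181, 0.983, 0.0, 0.0]
ft_force: [-0.3, 0.4, 3.1]
width: 0.0559
grip_force: 15.0
```

Gripped at 56 mm. Lifting and carrying it over the mat.

```bash
python3 -m crank '{"steps":[[[0,0,0.4],[0,0,0]],[[0,0,0.6],[0,0,0]],[[0,0,0.8],[0,0,0]],[[-0.2,-0.4,0.4],[0,0,0]],[[-0.37,-0.94,0],[0,0,0]],[[-0.37,-0.94,0],[0,0,0]],[[-0.37,-0.94,0],[0,0,0]],[[-0.37,-0.94,0],[0,0,0]],[[-0.37,-0.94,0],[0,0,0]],[[-0.37,-0.94,0],[0,0,0]]]}' - 20; python3 -m crank '{"steps":[[[-0.37,-0.94,0],[0,0,0]],[[-0.37,-0.94,0],[0,0,0]],[[-0.37,-0.94,0],[0,0,0]],[[-0.37,-0.94,0],[0,0,0]],[[-0.37,-0.94,0],[0,0,0]],[[-0.37,-0.94,0],[0,0,0]],[[-0.37,-0.94,0],[0,0,0]],[[-0.37,-0.94,0],[0,0,0]],[[-0.37,-0.94,0],[0,0,0]],[[-0.37,-0.94,0],[0,0,0]]]}';python3 -m crank '{"steps":[[[-0.37,-0.94,0],[0,0,0]],[[-0.2,-0.4,0],[0,0,0]],[[0,0,0],[0,0,0]],[[0,0,0],[0,0,0]],[[0,0,0],[0,0,0]]]}'
```

```text
time: 4.67
ee_pos: [0.5344, -0.1037, 0.1403]
eef_rot: [0.182, 0.983, 0.0, 0.0]
ft_force: [1.1, 0.3, -0.6]
width: 0.0556
grip_force: 20.0
time: 5.5
ee_pos: [0.4416, -0.3383, 0.1403]
eef_rot: [0.182, 0.983, 0.0, 0.0]
ft_force: [-0.6, -0.2, -0.4]
width: 0.0556
grip_force: 20.0
time: 5.92
ee_pos: [0.4295, -0.369, 0.14]
eef_rot: [0.181, 0.984, 0.001, 0.0]
ft_force: [0.3, 0.6, -1.6]
width: 0.0559
grip_force: 20.0
```

```bash
python3 -m crank '{"steps":[[[0,0,-0.8],[0,0,0]],[[0,0,-0.8],[0,0,0]],[[0,0,-0.8],[0,0,0]],[[0,0,-0.8],[0,0,0]],[[0,0,-0.8],[0,0,0]],[[0,0,-0.4],[0,0,0]],[[0,0,-0.3],[0,0,0]],[[0,0,0],[0,0,0]],[[0,0,0],[0,0,0]]]}'; python3 - <<'E'
from h import *
print(monitor.read_state()['ee_pos'])
a=grab('side')['pixels'][240:320,270:350];b=grab('top')['pixels'][183:263,360:440]
cv2.imwrite('pics/c3.png',np.hstack([cv2.resize(x,(400,400),interpolation=cv2.INTER_CUBIC) for x in (a,b)]))
E
```

```text
time: 6.67
ee_pos: [0.4294, -0.3701, 0.0231]
eef_rot: [0.181, 0.983, 0.0, 0.0]
ft_force: [0.1, -0.5, -0.9]
width: 0.0556
grip_force: 20.0
[ 0.42937303 -0.3701163   0.02310657]
```

View pics/c3.png

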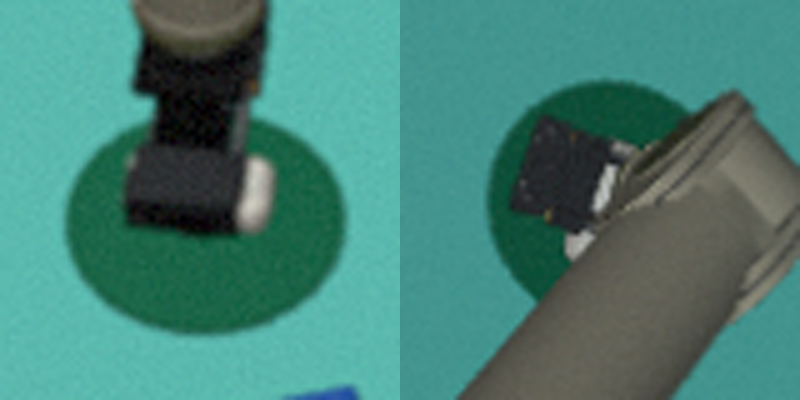

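```bash
python3 - <<'E'
from h import *
s=load('side')
t=px2w(s,270+272/5-.4,240+193/5-.4,.034);print('tip',t,'centre',t-.051*np.array([.934,-.357,0]))
e=px2w(s,270+np.array([67,346,206,206])/5-.4,240+np.array([224,224,112,335])/5-.4,.003);print(e)
E
```

```text
tip [[ 0.47556175 -0.38972866  0.034     ]] centre [[ 0.42792775 -0.37152166  0.034     ]]
[[ 0.33475712 -0.35850774  0.003     ]
 [ 0.52561094 -0.405144    0.003     ]
 [ 0.45319253 -0.28084714  0.003     ]
 [ 0.40848053 -0.47406806  0.003     ]]
```

The mouse sits about 5 mm off the mat centre, so I'll shift slightly and lower gently.

```bash
python3 -m crank '{"steps":[[[0.08,-0.17,0],[0,0,0]],[[0,0,-0.25],[0,0,0]],[[0,0,-0.2],[0,0,0]],[[0,0,-0.1],[0,0,0]],[[0,0,0],[0,0,0]],[[0,0,0],[0,0,0]]]}'; python3 -c "
from bench import monitor
s=monitor.read_state();print(s['ee_pos'],s['ft_force'])"
```

```text
time: 7.27
ee_pos: [0.4307, -0.3744, 0.0085]
eef_rot: [0.181, 0.983, 0.0, -0.0]
ft_force: [-0.5, -0.3, -0.1]
width: 0.0557
grip_force: 20.0
[ 0.43068443 -0.37442807  0.0084684 ] [-0.52476608 -0.34210202 -0.08658696]
```

```bash
python3 -m crank '{"steps":[[[0,0,-0.04],[0,0,0]],[[0,0,0],[0,0,0]],[[0,0,0],[0,0,0]]]}'; python3 -m crank '{"steps":[[[0,0,-0.04],[0,0,0]],[[0,0,0],[0,0,0]],[[0,0,0],[0,0,0]]]}'
```

```text
time: 7.52
ee_pos: [0.4308, -0.3745, 0.0082]
eef_rot: [0.181, 0.983, 0.0, -0.0]
ft_force: [-1.9, 1.6, 6.6]
width: 0.0562
grip_force: 20.0
time: 7.77
ee_pos: [0.4308, -0.3745, 0.0081]
eef_rot: [0.181, 0.983, 0.001, 0.0]
ft_force: [-5.8, 5.7, 18.7]
width: 0.0558
grip_force: 20.0
```

Contact is made. Easing off, then opening and lifting.

```bash
python3 -m crank '{"steps":[[[0,0,0.04],[0,0,0]],[[0,0,0],[0,0,0]],[[0,0,0],[0,0,0]]]}'; python3 -m crank '{"steps":[[[0,0,0],[0,0,0]],[[0,0,0],[0,0,0]],[[0,0,0],[0,0,0]],[[0,0,0],[0,0,0]],[[0,0,0],[0,0,0]],[[0,0,0.4],[0,0,0]],[[0,0,0.8],[0,0,0]],[[0,0,0.8],[0,0,0]],[[0,0,1],[0,0,0]],[[0,0,1],[0,0,0]]]}' 87; python3 -m crank '{"steps":[[[0,0,1],[0,0,0]],[[0,0,1],[0,0,0]],[[0.1,0.9,0],[0,0,0]],[[0.1,0.9,0],[0,0,0]],[[0.1,0.9,0],[0,0,0]],[[0.1,0.9,0],[0,0,0]],[[0.1,0.9,0],[0,0,0]],[[0.1,0.9,0],[0,0,0]],[[0.1,0.9,0],[0,0,0]],[[0.1,0.9,0],[0,0,0]]]}'; python3 - <<'E'
from h import *
print(monitor.read_state()['ee_pos'])
a=grab('side')['pixels'][240:320,270:350];b=grab('top')['pixels'][183:263,360:440]
cv2.imwrite('pics/c4.png',np.hstack([cv2.resize(x,(400,400),interpolation=cv2.INTER_CUBIC) for x in (a,b)]))
E
```

```text
time: 8.02
ee_pos: [0.431, -0.3746, 0.0081]
eef_rot: [0.181, 0.983, 0.0, 0.0]
ft_force: [-1.8, 0.7, 6.4]
width: 0.0555
grip_force: 20.0
time: 8.85
ee_pos: [0.4305, -0.3745, 0.1094]
eef_rot: [0.182, 0.983, 0.0, -0.0]
ft_force: [1.3, 0.3, -0.9]
width: 0.087
grip_force: 0.0
time: 9.68
ee_pos: [0.4508, -0.1937, 0.1586]
eef_rot: [0.182, 0.983, 0.0, 0.0]
ft_force: [0.5, 0.5, 0.4]
width: 0.0871
grip_force: 0.0
[ 0.45084876 -0.19366526  0.15864559]
```

View pics/c4.png

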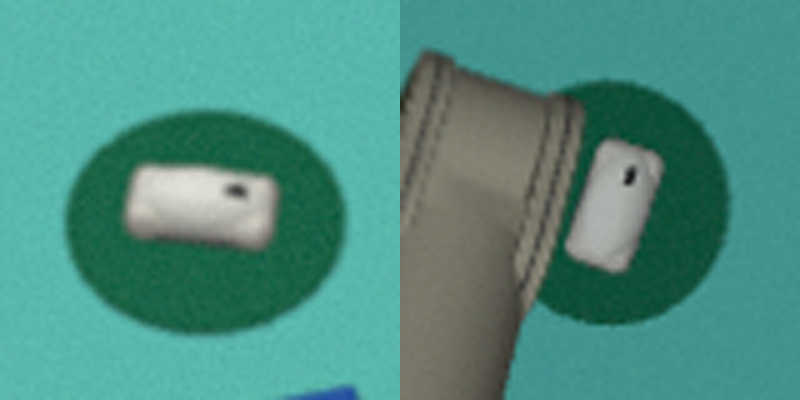

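The mouse is right way up and centred to within about 2 mm: the mat centre is at top crop (608,202), and the mouse at (616,204) less about 7 px of height parallax. Next I'll test in free air whether the tool can reach the lid-open pose with a tilt.

```bash
python3 -m crank '{"steps":[[[0.46,0.99,0.53],[0,0,0.36]],[[0.46,0.99,0.53],[0,0,0.36]],[[0.46,0.99,0.53],[0,0,0.36]],[[0.46,0.99,0.53],[0,0,0.36]],[[0.46,0.99,0.53],[0,0,0.36]],[[0.46,0.99,0.53],[0,0,0.36]],[[0.46,0.99,0.53],[0,0,0.36]],[[0.46,0.99,0.53],[0,0,0.36]],[[0.46,0.99,0.53],[0,0,0.36]],[[0.46,0.99,0.53],[0,0,0.36]]]}'; python3 -m crank '{"steps":[[[0,0,0],[0.05,1,0]],[[0,0,0],[0.05,1,0]],[[0,0,0],[0.05,1,0]],[[0,0,0],[0.05,1,0]],[[0,0,0],[0.05,1,0]],[[0,0,0],[0.05,1,0]],[[0,0,0],[0.05,1,0]],[[0,0,0],[0.05,1,0]],[[0,0,0],[0.05,1,0]],[[0,0,0],[0,0,0]]]}'; python3 - <<'E'
from h import *
from scipy.spatial.transform import Rotation as R
s=monitor.read_state();print(s['ee_pos'],s['joint_positions'].round(3),R.from_quat(s['eef_rot']).as_matrix().round(3))
E
```

```text
time: 10.62
ee_pos: [0.5664, 0.0532, 0.2917]
eef_rot: [0.025, 1.0, -0.0, 0.0]
ft_force: [-0.0, -0.3, -0.8]
width: 0.0868
grip_force: 0.0
time: 11.45
ee_pos: [0.536, 0.0551, 0.2516]
eef_rot: [0.025, 0.943, 0.016, -0.333]
ft_force: [-0.6, 0.8, -0.8]
width: 0.0866
grip_force: 0.0
[0.53598113 0.05506256 0.2516218 ] [ 0.     0.665 -0.194  1.085 -0.056  2.058  1.313] [[-0.778  0.059 -0.626]
 [ 0.037  0.998  0.048]
 [ 0.628  0.014 -0.778]]
```

Joint 6 limits the tilt to about 39°. I'll grasp with the tool leaning −20° and turn 45° with the lid, ending at +25°. Moving to pre-grasp.

```bash
python3 -m crank '{"steps":[[[-0.2,0,0],[-0.05,-1,0]],[[-0.4,0,0],[-0.05,-1,0]],[[-0.4,0,0],[-0.05,-1,0]],[[-0.4,0,0],[-0.05,-1,0]],[[-0.4,0,-0.3],[-0.05,-1,0]],[[-0.4,0,-0.6],[-0.05,-1,0]],[[-0.4,0,-0.7],[-0.05,-1,0]],[[-0.4,0,-0.8],[-0.05,-1,0]],[[-0.2,0,-0.8],[-0.05,-1,0]],[[0,0,-0.8],[-0.05,-1,0]]]}'; python3 -m crank '{"steps":[[[0,0,-0.3],[-0.05,-1,0]],[[0,0,0],[-0.04,-0.8,0]],[[0,0,0],[0,0,0]],[[0,0,0],[0,0,0]]]}'; python3 - <<'E'
from h import *
from scipy.spatial.transform import Rotation as R
s=monitor.read_state();print(s['ee_pos'],s['joint_positions'].round(3),R.from_quat(s['eef_rot']).as_matrix().round(3))
E
```

```text
time: 12.28
ee_pos: [0.4582, 0.0538, 0.1561]
eef_rot: [0.026, 0.994, 0.006, 0.106]
ft_force: [1.3, 0.3, -0.4]
width: 0.0868
grip_force: 0.0
time: 12.62
ee_pos: [0.4581, 0.0544, 0.1487]
eef_rot: [0.024, 0.983, 0.003, 0.18]
ft_force: [0.3, -0.3, 1.4]
width: 0.0869
grip_force: 0.0
[0.45805591 0.05437204 0.14867881] [ 0.023 -0.223 -0.286  2.25   0.049  0.757  1.224] [[-0.934  0.047  0.354]
 [ 0.049  0.999 -0.002]
 [-0.354  0.015 -0.935]]
```

```bash
python3 -m crank '{"steps":[[[0.23,0.09,-0.79],[0,0,0]],[[0.23,0,-0.79],[0,0,0]],[[0.23,0,-0.79],[0,0,0]],[[0.23,0,-0.79],[0,0,0]],[[0.12,0,-0.4],[0,0,0]],[[0.1,0,-0.35],[0,0,0]],[[0,0,0],[0,0,0]],[[0,0,0],[0,0,0]]]}'; python3 - <<'E'
from h import *
print(monitor.read_state()['ee_pos'])
b=grab('side')['pixels'][140:220,260:340]
cv2.imwrite('pics/c5.png',cv2.resize(b,(480,480),interpolation=cv2.INTER_CUBIC))
E
```

```text
time: 13.28
ee_pos: [0.4868, 0.0572, 0.0495]
eef_rot: [0.024, 0.984, 0.003, 0.179]
ft_force: [-0.3, 0.3, 0.6]
width: 0.0869
grip_force: 0.0
[0.48684459 0.05717068 0.04948515]
```

View pics/c5.png

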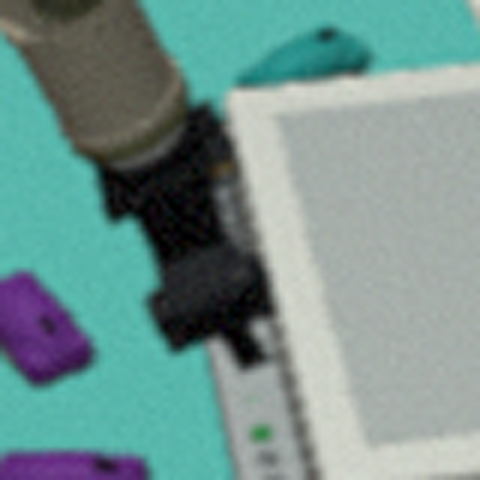

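The fingers straddle the grip: the near finger is at crop (250,350), just in front of the lid edge, with no contact force. Closing now.

```bash
python3 -m crank '{"steps":[[[0,0,0],[0,0,0]],[[0,0,0],[0,0,0]],[[0,0,0],[0,0,0]],[[0,0,0],[0,0,0]],[[0,0,0],[0,0,0]],[[0,0,0],[0,0,0]],[[0,0,0],[0,0,0]],[[0,0,0],[0,0,0]],[[0,0,0],[0,0,0]],[[0,0,0],[0,0,0]]]}' 20 40; python3 - <<'E'
from h import *
from scipy.spatial.transform import Rotation as R
s=monitor.read_state();p=s['ee_pos'];M=R.from_quat(s['eef_rot']);print(p,s['ft_force'],s['torque'])
G=p-.0187*M.as_matrix()[:,2];print('grasp',G)
x=np.array([.9987,-.0506,0]);y=np.array([.0506,.9987,0])
hold=np.array([.4835,G[1],.068]); H=hold+.306*x-np.array([0,0,.012]); print('hinge',H)
prev=p
for k in range(1,19):
    q=R.from_rotvec(y*np.radians(2.5*k)).apply(p-H)+H
    print(2.5*k,((q-prev)/.025).round(2),q.round(4));prev=q
E
```

```text
time: 14.17
ee_pos: [0.4862, 0.0608, 0.0492]
eef_rot: [0.022, 0.983, 0.004, 0.18]
ft_force: [0.8, 15.1, -3.5]
width: 0.0334
grip_force: 40.0
[0.48622411 0.06079967 0.04923546] [ 0.82673436 15.06917759 -3.48235886] [2.92788817 0.73670182 1.06936343]
grasp [0.47960978 0.06078434 0.06672661]
hinge [0.7891022  0.04530074 0.056     ]
2.5 [-0.    0.    0.53] [0.4862 0.0608 0.0625]
5.0 [ 0.02 -0.    0.53] [0.4868 0.0608 0.0757]
7.5 [ 0.05 -0.    0.53] [0.4879 0.0607 0.0889]
10.0 [ 0.07 -0.    0.52] [0.4897 0.0606 0.102 ]
12.5 [ 0.09 -0.    0.52] [0.4919 0.0605 0.115 ]
15.0 [ 0.11 -0.01  0.52] [0.4948 0.0604 0.128 ]
17.5 [ 0.14 -0.01  0.51] [0.4982 0.0602 0.1407]
20.0 [ 0.16 -0.01  0.5 ] [0.5022 0.06   0.1534]
22.5 [ 0.18 -0.01  0.5 ] [0.5067 0.0598 0.1658]
25.0 [ 0.2  -0.01  0.49] [0.5117 0.0595 0.178 ]
27.5 [ 0.22 -0.01  0.48] [0.5173 0.0592 0.19  ]
30.0 [ 0.24 -0.01  0.47] [0.5234 0.0589 0.2018]
32.5 [ 0.26 -0.01  0.46] [0.53   0.0586 0.2132]
35.0 [ 0.28 -0.01  0.45] [0.5371 0.0582 0.2244]
37.5 [ 0.3  -0.02  0.43] [0.5447 0.0578 0.2353]
40.0 [ 0.32 -0.02  0.42] [0.5527 0.0574 0.2458]
42.5 [ 0.34 -0.02  0.41] [0.5612 0.057  0.2559]
45.0 [ 0.36 -0.02  0.39] [0.5702 0.0565 0.2657]
```

Gripped at 33.4 mm, with 15 N of side load from a 3.6 mm centring error. I'll relieve that and then follow the lid arc.

```bash
python3 -m crank '{"steps":[[[0,0.14,0],[0,0,0]],[[0,0,0],[0,0,0]],[[0,0,0.27],[0.012,0.25,0]],[[0,0,0.53],[0.025,0.5,0]],[[0.03,0,0.53],[0.025,0.5,0]],[[0.06,0,0.53],[0.025,0.5,0]],[[0.04,0,0.27],[0.012,0.25,0]],[[0,0,0],[0,0,0]],[[0,0,0],[0,0,0]]]}'; python3 - <<'E'
from h import *
from scipy.spatial.transform import Rotation as R
s=monitor.read_state();M=R.from_quat(s['eef_rot']).as_matrix();print(s['ee_pos'],s['ft_force'],s['torque'],s['width'],np.degrees(np.arctan2(-M[0,2],-M[2,2])))
E
```

```text
time: 14.92
ee_pos: [0.4895, 0.0607, 0.1019]
eef_rot: [0.025, 0.995, 0.005, 0.093]
ft_force: [4.2, -1.9, -4.1]
width: 0.0338
grip_force: 39.8
[0.48954195 0.06073762 0.10187691] [ 4.21579842 -1.85388343 -4.1488059 ] [ 0.09699714 -0.5501918   0.10986194] 0.033752951214482435 -10.70236126044055
```

Forces are low and the pose matches the 10° prediction. Continuing.

```bash
python3 -m crank '{"steps":[[[0.04,0,0.26],[0.012,0.25,0]],[[0.1,0,0.52],[0.025,0.5,0]],[[0.12,-0.01,0.52],[0.025,0.5,0]],[[0.15,-0.01,0.51],[0.025,0.5,0]],[[0.17,-0.01,0.5],[0.025,0.5,0]],[[0.19,-0.01,0.5],[0.025,0.5,0]],[[0.21,-0.01,0.49],[0.025,0.5,0]],[[0.115,-0.01,0.24],[0.012,0.25,0]],[[0,0,0],[0,0,0]]]}'; python3 - <<'E'
from h import *
from scipy.spatial.transform import Rotation as R
s=monitor.read_state();M=R.from_quat(s['eef_rot']).as_matrix();print(s['ee_pos'],s['ft_force'],s['torque'],s['width'],np.degrees(np.arctan2(-M[0,2],-M[2,2])))
E
```

```text
time: 15.67
ee_pos: [0.517, 0.0593, 0.1903]
eef_rot: [0.026, 0.998, 0.009, -0.061]
ft_force: [-0.4, -1.2, -2.1]
width: 0.0338
grip_force: 39.8
[0.51702765 0.05927644 0.19031633] [-0.41816191 -1.2434928  -2.12130045] [ 0.11947804 -0.0501287   0.13632373] 0.033789990498344934 6.930723427824721
```

```bash
python3 -m crank '{"steps":[[[0.12,0,0.24],[0.012,0.25,0]],[[0.25,-0.01,0.47],[0.025,0.5,0]],[[0.27,-0.01,0.46],[0.025,0.5,0]],[[0.29,-0.01,0.44],[0.025,0.5,0]],[[0.31,-0.02,0.43],[0.025,0.5,0]],[[0.33,-0.02,0.41],[0.025,0.5,0]],[[0.35,-0.02,0.4],[0.025,0.5,0]],[[0.18,-0.01,0.19],[0.012,0.25,0]],[[0,0,0],[0,0,0]],[[0,0,0],[0,0,0]]]}'; python3 - <<'E'
from h import *
from scipy.spatial.transform import Rotation as R
s=monitor.read_state();M=R.from_quat(s['eef_rot']).as_matrix();print(s['ee_pos'],s['ft_force'],s['torque'],s['width'],s['joint_positions'].round(2),np.degrees(np.arctan2(-M[0,2],-M[2,2])))
c=grab('top','top6.png');grab('side','side6.png')
s=load('side')
x=np.array([.9987,-.0506,0]);y=np.array([.0506,.9987,0]);H=np.array([.789,.045,.056])
for n in('top','side'):
    c=load(n);V,U=np.mgrid[0:400:1,0:640:1];P=px2w(c,U.ravel(),V.ravel())-H
    a=P@x;b=P@y;z=P[:,2]
    for lo,hi in((-.2,-.09),(.07,.2)):
        k=(a>-.19)&(a<-.05)&(b>lo)&(b<hi)&(abs(z+a*1-.035)<.05)
        if k.sum()<30: print(n,lo,k.sum());continue
        for _ in range(4):
            f=np.polyfit(a[k],z[k],1);k=k&(abs(np.polyval(f,a)-z)<.01)
        print(n,lo,k.sum(),np.degrees(np.arctan(-f[0])),f)
E
```

```text
time: 16.5
ee_pos: [0.5688, 0.0565, 0.2655]
eef_rot: [0.027, 0.977, 0.012, -0.212]
ft_force: [-2.0, -2.1, 0.5]
width: 0.0334
grip_force: 39.8
[0.56884712 0.05654339 0.26550085] [-1.95754396 -2.10460812  0.47616781] [-0.18482118 -0.25943682  0.2214432 ] 0.03339962831820292 [ 0.02  0.54 -0.24  1.15  0.    1.87  1.31] 24.395858008304632
top -0.2 962 43.96811123259436 [-0.96461376  0.03892178]
top 0.07 942 44.118819043256615 [-0.96970452  0.0387355 ]
side -0.2 499 43.95230149613903 [-0.96408122  0.03767771]
side 0.07 107 44.02980596422942 [-0.96669462  0.03769747]
```

View pics/side6.png

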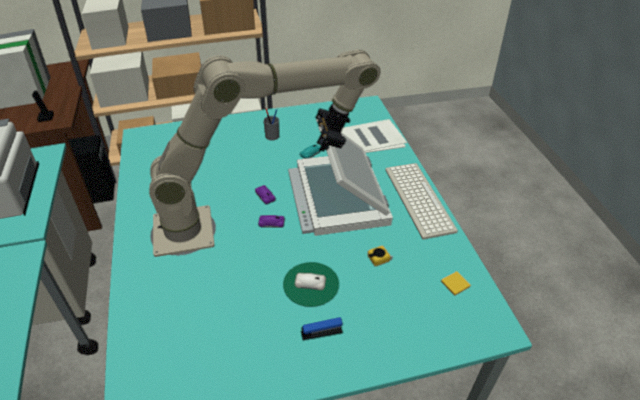

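The side picture shows the lid open and held by the gripper, and the mouse on the mat at (310,282). The tape measure, stapler and pot are where they were. The four depth fits all give 44.0°, so I'll add 1° and hold still.

```bash
python3 -m crank '{"steps":[[[0.15,-0.01,0.16],[0.01,0.2,0]],[[0,0,0],[0,0,0]],[[0,0,0],[0,0,0]],[[0,0,0],[0,0,0]],[[0,0,0],[0,0,0]],[[0,0,0],[0,0,0]]]}'; python3 - <<'E'
from h import *
st=monitor.read_state();print(st['ee_pos'],st['ft_force'],st['width'],abs(st['joint_vel']).max())
x=np.array([.9987,-.0506,0]);y=np.array([.0506,.9987,0]);H=np.array([.789,.045,.056])
for n in('top','side'):
    c=grab(n);V,U=np.mgrid[0:400,0:640];P=px2w(c,U.ravel(),V.ravel())-H
    a=P@x;b=P@y;z=P[:,2]
    for lo,hi in((-.2,-.09),(.07,.2)):
        k=(a>-.19)&(a<-.05)&(b>lo)&(b<hi)&(abs(z+a-.035)<.05)
        for _ in range(4):
            f=np.polyfit(a[k],z[k],1);k=k&(abs(np.polyval(f,a)-z)<.01)
        print(n,np.degrees(np.arctan(-f[0])))
E
```

```text
time: 17.1
ee_pos: [0.5731, 0.0563, 0.27]
eef_rot: [0.027, 0.975, 0.012, -0.219]
ft_force: [3.7, -3.5, -7.8]
width: 0.0335
grip_force: 39.8
[0.57313385 0.05631858 0.26996183] [ 3.67698875 -3.54890281 -7.77231404] 0.03354801226395923 0.0028912114858084073
top 45.08004325370735
top 45.146646606414386
side 45.16054707854853
side 41.494920622353426
```

The lid is at 45.1° by three of the four fits; the last one rests on few points. The arm is still, so I'm handing in.

```bash
python3 -c "
from bench import ticket
print(ticket.close_job())"
```

```text
the job is handed in; nothing more can be done
None
```

The mouse is right way up in the middle of its green mat, the gripper is holding the scanner lid at about 45°, and the job was handed in at about 17 s of the allowed 64 s.

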